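Hang the pipette on the revolving stand

TASK

Turn the revolving pipette stand until its one empty hook stands over the pointer on the base, then take the pipette out of the bench dock and hang it upright on that hook: slide its barrel fully into the fork and lower it by feel until its collar rests on the prongs inside the lips, and only then let go. Push gently, as the pipette must never be pressed hard against the stand (20 N at most), leave the hook at the pointer, and do not knock over or shift the flasks and the jar.

Things in the scene. Friction and masses are not known exactly. Their poses are not given: they have to be found in the camera images.
- stand: Revolving pipette stand, fixed to the bench. Origin: underside of its round base (200 mm across, 16 mm high), on the turning axis; z up, its front is its own -x. The hub carries five forked hooks 72 degrees apart; four hold white pipettes that are fixed in them (tops up to 228 mm above the bench, within 150 mm of the axis), one is empty. Centre column and hub: 40 mm across.
- pointer (a point): Tip of the flat steel pointer bar (12 mm high) that runs on the bench from the base rim out to 149 mm from the axis, along the stand's -x, roughly towards the robot.
- grip_bar (a point): Grip bar on top of the hub for turning it by hand, on the turning axis: 16 mm thick, 50 mm long (its length lies along the direction of the empty hook), from 198 to 236 mm above the bench, over a disc 52 mm across. This point: on the axis, 222 mm above the bench, where to grip.
- carousel (a joint): Turning angle of the hub, rad, growing anticlockwise seen from above. At 0 (same as 6.283) the empty hook is over the pointer; it points along the stand's yaw + 180 degrees + this angle. Turns either way between -2 and 8.3 and stays where left (friction 0.12 N m, 1.2 N at the hook).
- hook_seat (a point): NOMINAL seat centre of the empty hook: 105 mm from the axis, 155 mm above the bench, level with the prong tops on which the collar rests. The fork was clamped by hand: its real height is up to 6 mm above or below this point and its real reach up to 5 mm more or less; nobody has measured it, so feel for it. It does not slip in its clamp under 25 N.
- hook_clamp (a point): Clamp of the empty hook's rod, 34 mm from the axis. The hook is a steel fork, 8 mm thick: slot 22 mm wide, open outwards; closed end 11 mm inward of the real seat centre; lips 5 mm high on the prongs 19.5 to 23.5 mm outward of it; splayed tips reach 37 mm outward, mouth about 40 mm wide. To get in, the collar must pass above the lips with the barrel in the slot.
- pipette: White hand pipette, about 120 g, loose, upright in the dock. Origin: its lower tip; z up its length. Nozzle 10 mm wide to 15 mm; round barrel 18 mm wide to 120 mm; round collar 34 mm wide, 120 to 125 mm (hangs by its underside, at any yaw); body 26 x 26 mm, 125 to 178 mm (grip here, across its y); 14 mm button to 188 mm. A finger rest juts out along +x to 32 mm, at 170 to 176 mm.
- dock: Fixed grey block 70 x 70 mm, 60 mm high, with an upright round hole of 21 mm diameter and 50 mm depth in the middle of its top, in which the pipette stands, its tip 10 mm above the bench. Origin: centre of its underside.
- flask_a: Bystander: stoppered glass flask, 74 mm wide, 184 mm high. Origin: centre of its underside.
- flask_b: Bystander: a second flask of the same kind.
- jar: Bystander: black-lidded reagent jar, 70 mm wide, 85 mm high. Origin: centre of its underside.
Things that resemble listed ones, but are neither listed nor needed, are in the scene too. Several things have the shape of the pipette; the one meant has the colours described above.

How it is judged:
By the outcome, as a careful person would: the job done as asked, in the order asked, and still so for the second after the job is handed in, with the robot touching nothing.
It also fails if it takes over 72 s, if anything falls off the work surface, if the arm or the gripper's body presses on something with over 40 N, if the wrist force passes 120 N, or if a joint passes its speed limit or range.

ROBOT

A 6-joint arm with a two-finger parallel gripper is mounted at the origin on the work surface. World frame = base frame: x ahead of the robot, y to its left, z up, the work surface at z = 0. Lengths are in mm, angles in rad, forces in N, time in s.
With the tool pointing down it reaches from about 300 to 775 mm from the base axis. Payload 14.6 kg.
Tool frame: the origin (TCP) lies between the finger pads; the fingertips stand 19 mm ahead of it and the grasp point (between the pads) is the TCP; z points along the fingers, y is the line along which they close (so a half turn about z gives the same grasp; the last joint's range is limited). The gripper opens to 94 mm and grips with 3 to 60 N. Pads are 16 mm wide; open, the fingers measure 119 mm over their backs; the gripper's body (75 mm by 177 mm) begins 78 mm behind the grasp point.
Start: joints at [-1.301, 0.3, 1.521, -0, 1.321, -0.067], TCP at [181.75, -519.092, 224.446] pointing down, gripper open.
Joint ranges: [-3.03, 3.03], [-0.79, 2.21], [0.23, 2.52], [-1.04, 4.18], [0, 3.07], [-2.55, 2.55]. Speed limits (rad/s): [2.22, 2.22, 2.57, 3.14, 3.14, 3.14].

INTERFACE

Orientations are given as [roll, pitch, yaw] about the fixed x, y, z axes, in that order (R = Rz(yaw) Ry(pitch) Rx(roll)).
In Python, from cell import monitor, imaging, job, find_in, trace gives the robot as it stands. The module is installed in compiled form; this text tells all that it offers.
- The arm moves only by the tool arm_command, never from a script. Its argument "steps" is a list of rows, each a list of 5 numbers: the opening, from 0 (shut) to 1 (fully open), then the shift along the tool's x, y, z in mm, then the turn about the tool's z in degrees. In form: [[gripper, dx, dy, dz, turn], ...]. A call has 1 to 20 rows; each row is the pose to reach, as a shift and turn from the pose commanded when the call began, along the tool's axes at that moment; what a row does not reach only later rows make up. A row lasts 1/8 s, in which the tool goes at most 62.5 mm and 10.7 degrees, less where a joint would pass 70% of its speed; a pose out of reach is approached as far as the arm can. A call with a gripper value outside its range is refused whole. The fingers move at their own pace and stop on an object; "force" is the grip in N (left out, the last holds). Time passes only in rows, so rows that repeat a pose let the fingers close. It gives the time, the measured TCP pose, the force, the opening and the grip force at its end, in the units of the state.
- monitor.read_state(): the state, without advancing time (a new reading comes with each control period).
- imaging.camera(name): name is "side" or "top" or "wrist"; returns a dict with "img" (384x512x3 uint8, red, green, blue), "mtx" (3x3 intrinsics, pixels), "view" (4x4, takes a point from world to camera coordinates). Camera axes: x right, y down, z forward; pixel columns grow to the right and rows downward; lengths in mm; the calibration is good to about 2 mm. The wrist camera is an equidistant fisheye: a pixel r from the principal point sees the ray r / f radians off the axis. A picture is of the moment at which its call begins. There is no depth.
- job.sign_off(): hands the job in; it is judged then, once.
Trained networks look in a picture, given as the dict that the camera call returned (one of the last four; its "shot" number tells which), for a name from the list of things; names that differ only in an ending like _2 or _b are one class to them, and where a whole thing is asked for, a point or a joint stands for the part that bears it (a point fixed in the world has none). Each returns a list of dicts, best first, with "p" (0 to 1); they miss things now and then, are a little off and sometimes report something else, mostly with a low value. They report only what shows in the picture. A call takes as long as a camera call. They do not tell look-alikes from the thing itself.
- find_in(picture, target): "rect" ([centre column, centre row, width, height] in pixels, round what is visible of it).
- trace(picture, target): "region" (384x512 bool, what is visible of it) and "rect" ([centre column, centre row, width, height] in pixels, round what is visible of it).
The state is a dict: "clock": time; "joints": joint angles; "qd": joint speeds; "effort": joint torques, N m; "eef_pos": TCP position; "eef_rot": TCP orientation; "wrist_force": force on the tool from outside, world axes, zero at the start; "moment": the same for the moment, N m; "finger_gap": finger opening in mm; "finger_force": force on a finger pad.
Only numpy, scipy, OpenCV 4.12 (cv2) and the standard library are available. Lean on these libraries where they do the work, as an engineer would, in place of code of your own. Each camera call takes 0.05 s, during which the arm holds its last target. There are 200 camera calls.

## Working session

There is one attempt and no reset: what is moved stays moved. The work goes in short steps, Python scripts to look and compute and a tool call to move; the robot and the scene stay as the last step left them, time stands still between calls to the robot, and variables do not carry over. Pictures are saved under pics/ and viewed, at most 10 in all, crops included, and the job is handed in when it is done.

Besides the shell and the picture viewer there is one more tool, called after "Request:" by a JSON object that holds its "op" and its "data", one argument or row to a line. arm_command: Moves the arm, as the interface text tells. Its arguments: {"type":"object","properties":{"steps":{"type":"array","items":{"type":"array","items":{"type":"number"}}},"force":{"type":"number"}},"required":["steps"]}

```bash
mkdir -p pics; cat > h.py <<'E'
import numpy as np, cv2
from cell import monitor, imaging, job, find_in, trace
def proj(c,P):
    P=np.atleast_2d(P).astype(float); V=c["view"]; p=P@V[:3,:3].T+V[:3,3]; q=p@c["mtx"].T
    return q[:,:2]/q[:,2:]
def ray(c,uv):
    V=c["view"];R=V[:3,:3];o=-R.T@V[:3,3]
    d=R.T@np.linalg.inv(c["mtx"])@np.array([uv[0],uv[1],1.]);return o,d/np.linalg.norm(d)
def atz(c,uv,z):
    o,d=ray(c,uv);return o+d*(z-o[2])/d[2]
def save(n,img): cv2.imwrite("pics/"+n,cv2.cvtColor(img,cv2.COLOR_RGB2BGR))
E
python3 - <<'E'
from h import *
a=imaging.camera("top");b=imaging.camera("side")
for n,c in(("top",a),("side",b)):
    print(n,c["mtx"].round(1).tolist(),(-c["view"][:3,:3].T@c["view"][:3,3]).round(0))
    for t in["stand","grip_bar","hook_clamp","pipette","dock","flask_a","jar"]:
        print(t,[(round(d["p"],2),np.round(d["rect"]).tolist(),atz(c,d["rect"][:2],0).round(0).tolist()) for d in find_in(c,t)])
im=np.hstack([a["img"],b["img"]])
save("a.png",cv2.resize(a["img"],(800,600)));save("b.png",cv2.resize(b["img"],(800,600)))
print(monitor.read_state())
E
```

```text
top [[439.3, 0.0, 260.8], [0.0, 439.3, 193.1], [0.0, 0.0, 1.0]] [ 293.   17. 1378.]
stand [(0.67, [304.0, 170.0, 90.0, 106.0], [661.0, -104.0, 0.0])]
grip_bar [(0.56, [304.0, 164.0, 93.0, 94.0], [682.0, -102.0, 0.0]), (0.15, [305.0, 169.0, 95.0, 108.0], [666.0, -106.0, -0.0])]
hook_clamp [(0.85, [302.0, 162.0, 101.0, 87.0], [689.0, -96.0, 0.0]), (0.34, [135.0, 175.0, 28.0, 26.0], [608.0, 440.0, 0.0])]
pipette [(0.62, [200.0, 208.0, 19.0, 16.0], [516.0, 219.0, 0.0]), (0.58, [214.0, 255.0, 18.0, 12.0], [371.0, 161.0, 0.0]), (0.54, [204.0, 177.0, 13.0, 20.0], [615.0, 216.0, 0.0])]
dock []
flask_a [(0.97, [406.0, 227.0, 33.0, 24.0], [498.0, -434.0, 0.0]), (0.85, [198.0, 140.0, 17.0, 27.0], [738.0, 249.0, 0.0])]
jar [(0.71, [137.0, 175.0, 31.0, 28.0], [609.0, 433.0, 0.0])]
side [[474.7, 0.0, 253.1], [0.0, 474.7, 189.8], [0.0, 0.0, 1.0]] [ 460. 1191. 1095.]
stand [(0.89, [237.0, 176.0, 76.0, 86.0], [646.0, -232.0, 0.0]), (0.34, [235.0, 170.0, 79.0, 71.0], [660.0, -272.0, 0.0])]
grip_bar [(0.61, [232.0, 169.0, 72.0, 71.0], [671.0, -274.0, 0.0])]
hook_clamp [(0.87, [232.0, 170.0, 77.0, 74.0]
[... 545 characters left out ...]
1.0, -236.0, 0.0])]
{'clock': 0.8, 'joints': array([-1.30060042e+00,  2.99876685e-01,  1.52100870e+00,  3.32529182e-06,
        1.32069030e+00, -6.65621305e-02]), 'qd': array([-0.00089113,  0.00072145, -0.00122832, -0.00092455, -0.00018273,
        0.00064716]), 'effort': array([-3.07607967e-03, -5.31635642e+01, -3.52904749e+01,  7.07493257e-02,
        2.11991288e-02, -3.24300970e-05]), 'eef_pos': array([ 181.75071759, -519.09043061,  224.45469069]), 'eef_rot': array([ 3.14157552e+00, -2.08657016e-06,  3.36757210e-01]), 'wrist_force': array([-0.54862106,  0.55963788, -0.23235011]), 'moment': array([-0.06224212,  0.00425993, -0.02179231]), 'finger_force': 0.0, 'finger_gap': 93.9567843352273}
```

View pics/a.png

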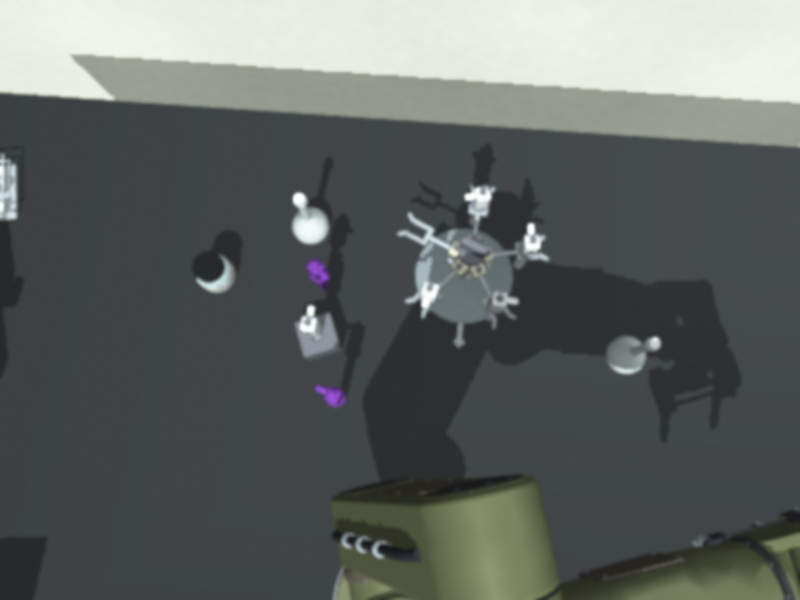

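View pics/b.png

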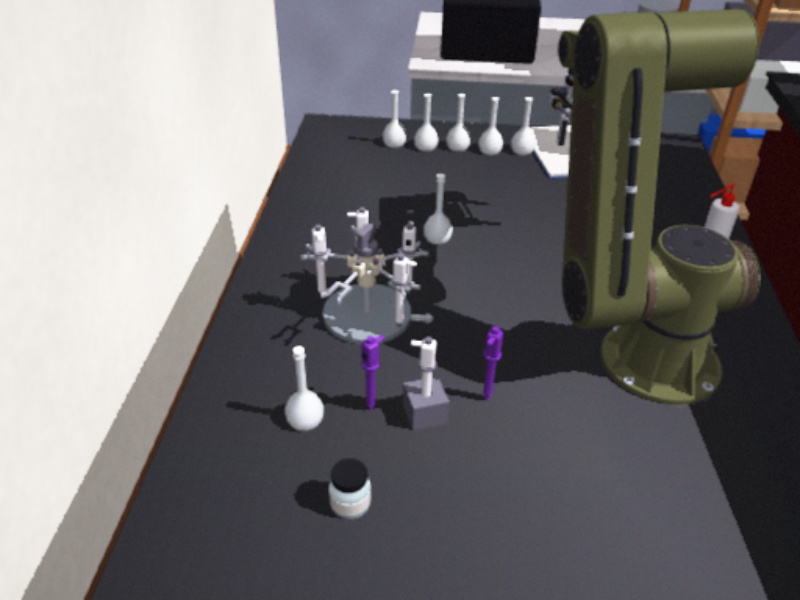

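```bash
python3 - <<'E'
from h import *
a=imaging.camera("top");b=imaging.camera("side")
s=512/800
A=lambda u,v,z:atz(a,(u*s,v*s),z).round(1)
B=lambda u,v,z:atz(b,(u*s,v*s),z).round(1)
print("disc",A(463.5,275.5,16),B(366,310,16),"ptr",A(460,346,6))
print("grip",A(472,247,236),"hook",A(405,226,155),A(432,236,155))
print("dock top",A(317,335,60)); print("pip top",A(312,315,198),B(428,341,198),"rest",A(311,308,186))
def tri(u,v):
    o,d=ray(a,np.array(u)*s);p,e=ray(b,np.array(v)*s)
    t=np.linalg.lstsq(np.c_[d,-e],p-o,rcond=None)[0];x,y=o+d*t[0],p+e*t[1];return ((x+y)/2).round(1),np.linalg.norm(x-y).round(1)
print("button",tri((311,318),(428,341)),"dockcorners")
for t in["dock","pipette","stand"]:
  for n,c in(("t",a),("s",b)):
    for d in trace(c,t):
        m=d["region"];ys,xs=np.nonzero(m);print(t,n,round(d["p"],2),np.round(d["rect"],1).tolist())
im=np.hstack([cv2.resize(a["img"][120:240,180:350],None,fx=4,fy=4,interpolation=2)])
for x in [A]:pass
save("c.png",im)
E
```

```text
disc [635.7 -80.   16. ] [638.5 -80.3  16. ] ptr [491.7 -81.6   6. ]
grip [632.  -76.3 236. ] hook [687.7  43.7 155. ] [671.9  -7.7 155. ]
dock top [485.7 200.4  60. ]
pip top [500.1 193.4 198. ] [487.1 207.1 198. ] rest [514.6 198.1 186. ]
button (array([491.7, 196.3, 189.3]), np.float64(8.9)) dockcorners
dock t 0.81 [201.9, 217.2, 27.6, 25.4]
dock s 0.93 [271.7, 259.3, 29.8, 35.4]
pipette t 0.74 [211.7, 254.1, 16.6, 10.1]
pipette t 0.6 [203.4, 177.2, 15.3, 19.3]
pipette t 0.54 [199.1, 205.6, 15.9, 20.9]
pipette s 0.92 [316.0, 232.1, 12.0, 47.1]
pipette s 0.9 [271.2, 233.2, 14.4, 39.3]
pipette s 0.67 [240.1, 239.5, 15.0, 49.7]
stand t 0.74 [198.2, 141.1, 19.3, 30.9]
stand s 0.89 [236.1, 175.6, 82.3, 85.2]
```

View pics/c.png

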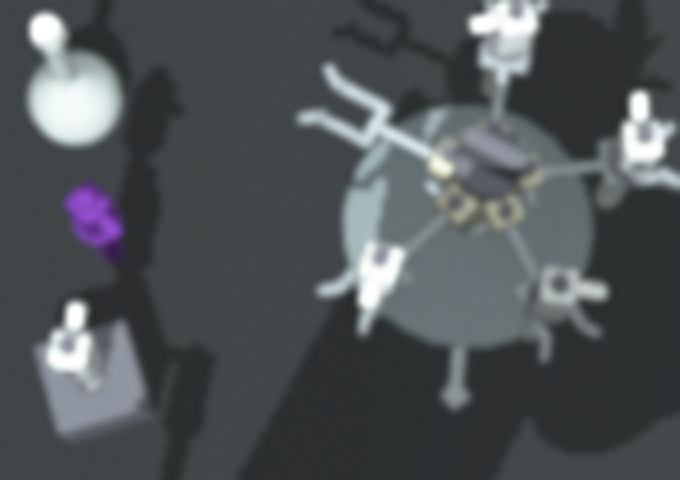

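Request:
{"op": "arm_command", "data": {
  "steps": [
    [1, 0, 0, -60, 0],
    [0.5, 575, -265, -116, -48],
    [0.5, 575, -265, -116, -48],
    [0.5, 575, -265, -116, -48],
    [0.5, 575, -265, -116, -48],
    [0.5, 575, -265, -116, -48],
    [0.5, 575, -265, -116, -48],
    [0.5, 575, -265, -116, -48],
    [0.5, 575, -265, -116, -48],
    [0.5, 575, -265, -116, -48],
    [0.5, 575, -265, -116, -48],
    [0.5, 575, -265, -116, -48],
    [0.5, 575, -265, -116, -48],
    [0.5, 575, -265, -116, -48],
    [0.5, 575, -265, -116, -48]
  ]
}}

```text
clock: 3.08
eef_pos: [636.3, -80.1, 340.9]
eef_rot: [3.141, -0.0, 1.173]
wrist_force: [-0.5, -0.2, 0.0]
finger_gap: 47.0
finger_force: 0.0
```

```bash
cat >> h.py <<'E'
def wproj(c,P):
    P=np.atleast_2d(P).astype(float);V=c["view"];p=P@V[:3,:3].T+V[:3,3]
    r=np.hypot(p[:,0],p[:,1]);t=np.arctan2(r,p[:,2]);m=c["mtx"]
    return np.c_[m[0,2]+m[0,0]*t*p[:,0]/r,m[1,2]+m[1,1]*t*p[:,1]/r]
def wray(c,uv):
    m=c["mtx"];x=(uv[0]-m[0,2])/m[0,0];y=(uv[1]-m[1,2])/m[1,1];t=np.hypot(x,y)
    R=c["view"][:3,:3];return -R.T@c["view"][:3,3],R.T@np.array([x/t*np.sin(t),y/t*np.sin(t),np.cos(t)])
def watz(c,uv,z):
    o,d=wray(c,uv);return o+d*(z-o[2])/d[2]
def st():
    s=monitor.read_state();print(round(s["clock"],2),s["eef_pos"].round(1),np.degrees(s["eef_rot"]).round(1),"F",s["wrist_force"].round(1),"M",s["moment"].round(2),"gap",s["finger_gap"].round(1),s["finger_force"]);return s
def shift(P,yaw=None,s=None):
    s=s or monitor.read_state();y=s["eef_rot"][2];d=np.array(P)-s["eef_pos"]
    print("shift",np.round([d[0]*np.cos(y)+d[1]*np.sin(y),d[0]*np.sin(y)-d[1]*np.cos(y),-d[2]],1),"turn",None if yaw is None else round(-((yaw-np.degrees(y)+180)%360-180),1))
E
python3 - <<'E'
from h import *
st();w=imaging.camera("wrist");im=w["img"].copy()
for P in [(637,-79,236),(492,-81.6,12),(688,44,155)]:
    p=wproj(w,P)[0];print(p.round());cv2.circle(im,tuple(int(x) for x in p.round()),3,(255,0,0),1)
save("d.png",cv2.resize(im,(800,600)));print(w["mtx"][0,0],(-w["view"][:3,:3].T@w["view"][:3,3]).round(0))
E
```

```text
Traceback (most recent call last):
  File "h.py", line 22, in st
    s=monitor.read_state();print(round(s["clock"],2),s["eef_pos"].round(1),np.degrees(s["eef_rot"]).round(1),"F",s["wrist_force"].round(1),"M",s["moment"].round(2),"gap",s["finger_gap"].round(1),s["finger_force"]);return s
                                                                                                                                                                          ^^^^^^^^^^^^^^^^^^^^^
AttributeError: 'float' object has no attribute 'round'
```

```bash
sed -i 's/s\["finger_gap"\].round(1)/round(s["finger_gap"],1)/' h.py
python3 - <<'E'
from h import *
st();w=imaging.camera("wrist");im=w["img"].copy()
for P in [(637,-79,236),(492,-81.6,12),(688,44,155)]:
    p=wproj(w,P)[0];print(p.round());cv2.circle(im,tuple(int(x) for x in p.round()),3,(255,0,0),1)
save("d.png",cv2.resize(im,(800,600)));print(w["mtx"][0,0],(-w["view"][:3,:3].T@w["view"][:3,3]).round(0))
E
```

```text
3.08 [636.3 -80.1 340.9] [180.   -0.   67.2] F [-0.5 -0.2  0. ] M [ 0.02 -0.06  0.03] gap 47.0 0.0
[257. 192.]
[181. 188.]
[257.  60.]
297.3186396354542 [667.  -7. 501.]
```

View pics/d.png

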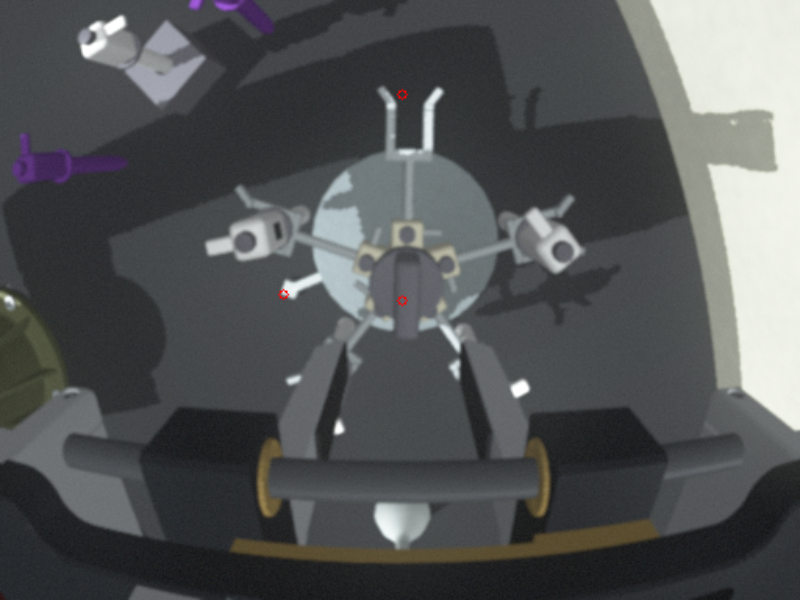

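```bash
python3 - <<'E'
from h import *
w=imaging.camera("wrist");k=.64
W=lambda u,v,z:watz(w,(u*k,v*k),z)
g=W(407,300,236);print("grip",g.round(1))
h=(W(383,92,155)+W(438,92,155))/2;h2=(W(391,153,155)+W(430,153,155))/2
print("tips",h.round(1),h2.round(1)); 
base=(W(312,240,16)+W(497,240,16))/2;print("base",base.round(1))
ax=np.array([637,-79,0])
pt=(W(284,291,12)+W(286,297,12))/2
for a in(ax,g,base):
    d=h-a;d2=h2-a;e=pt-a;print("hook",np.degrees(np.arctan2(d[1],d[0])).round(1),np.hypot(*d[:2]).round(1),np.hypot(*d2[:2]).round(1),"ptr",pt.round(1),np.degrees(np.arctan2(e[1],e[0])).round(1),np.hypot(*e[:2]).round(1))
b=W(92,38,198);r=W(117,22,186);print("button",b.round(1),"rest",r.round(1),"dock",((W(170,22,60)+W(163,110,60)+W(207,57,60))/3).round(1))
shift((g[0],g[1],222),67.2)
E
```

```text
grip [639.7 -79.8 236. ]
tips [694.7  43.2 155. ] [676.9   0.7 155. ]
base [640.2 -77.6  16. ]
hook 64.7 135.1 89.1 ptr [493.6 -82.3  12. ] -178.7 143.4
hook 65.9 134.7 88.7 ptr [493.6 -82.3  12. ] -179.0 146.1
hook 65.7 132.5 86.4 ptr [493.6 -82.3  12. ] -178.1 146.7
button [494.8 192.6 198. ] rest [514.1 198.3 186. ] dock [505.3 191.1  60. ]
shift [  1.2   3.  118.8] turn 0.0
```

Request:
{"op": "arm_command", "data": {
  "steps": [
    [0.5, 1.5, 3, 60, 1],
    [0.5, 1.5, 3, 100, 1],
    [0.5, 1.5, 3, 119, 1],
    [0.3, 1.5, 3, 119, 1],
    [0, 1.5, 3, 119, 1],
    [0, 1.5, 3, 119, 1],
    [0, 1.5, 3, 119, 1],
    [0, 1.5, 3, 119, 1]
  ],
  "force": 25
}}

```text
clock: 4.18
eef_pos: [639.4, -78.3, 222.5]
eef_rot: [-3.14, 0.0, 1.157]
wrist_force: [-11.0, 2.6, 5.7]
finger_gap: 15.7
finger_force: 25.0
```

Request:
{"op": "arm_command", "data": {
  "steps": [
    [0, 0, -0.7, 0, 0],
    [0, 0, -0.7, 0, -10],
    [0, 0, -0.7, 0, -20],
    [0, 0, -0.7, 0, -30],
    [0, 0, -0.7, 0, -40],
    [0, 0, -0.7, 0, -50],
    [0, 0, -0.7, 0, -60],
    [0, 0, -0.7, 0, -70],
    [0, 0, -0.7, 0, -80],
    [0, 0, -0.7, 0, -90],
    [0, 0, -0.7, 0, -100],
    [0, 0, -0.7, 0, -108],
    [0, 0, -0.7, 0, -113],
    [0, 0, -0.7, 0, -114.7],
    [0, 0, -0.7, 0, -114.7]
  ]
}}

```text
clock: 6.05
eef_pos: [637.3, -81.0, 222.2]
eef_rot: [-3.138, -0.006, -3.126]
wrist_force: [-24.9, -14.3, 9.3]
finger_gap: 16.1
finger_force: 25.0
```

```bash
python3 - <<'E'
from h import *
st();w=imaging.camera("wrist")
save("e.png",cv2.resize(w["img"],(800,600)))
E
```

```text
6.05 [637.3 -81.  222.2] [-179.8   -0.3 -179.1] F [-24.9 -14.3   9.3] M [-2.11  4.24  0.02] gap 16.1 24.99871551990509
```

View pics/e.png

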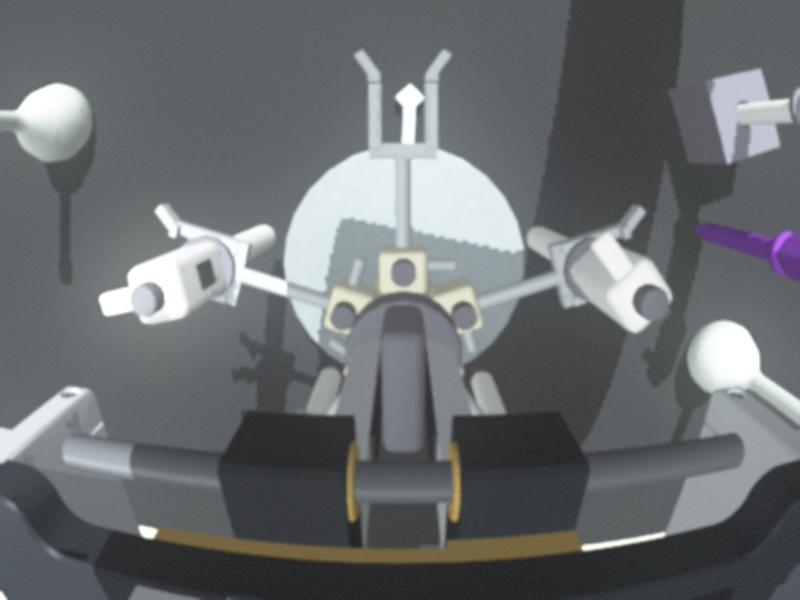

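```bash
python3 - <<'E'
from h import *
w=imaging.camera("wrist");k=.64
W=lambda u,v,z:watz(w,(u*k,v*k),z)
for (u,v,z,n) in [(409,84,12,"ptr front"),(409,100,12,"ptr"),(407.5,143,12,"ptr rootish"),(402.5,55,155,"tips"),(403,150,155,"fork outer root"),(403,137,155,"fork inner closed"),(403,180,155,"rod"),(403,272,175,"clamp knob")]:
    print(n,W(u,v,z).round(1))
pts=np.array([W(u,v,16)[:2] for u,v in[(285,262),(525,255),(300,200),(345,164),(463,164),(507,200)]])
from scipy.optimize import least_squares
f=least_squares(lambda p:np.hypot(*(pts-p[:2]).T)-100,[637,-80]);print("axis",f.x.round(1),f.fun.round(1))
E
```

```text
ptr front [490.2 -79.1  12. ]
ptr [503.4 -78.9  12. ]
ptr rootish [538.1 -79.5  12. ]
tips [502.2 -83.4 155. ]
fork outer root [549.9 -82.4 155. ]
fork inner closed [543.5 -82.5 155. ]
rod [564.6 -82.1 155. ]
clamp knob [606.1 -81.4 175. ]
axis [641.8 -80. ] [-1.3 -0.   2.6 -1.  -1.4  1.2]
```

Request:
{"op": "arm_command", "data": {
  "steps": [
    [0, 1.5, -2, 0, 1.2],
    [0, 1.5, -2, 0, 1.2],
    [0, 1.5, -2, 0, 1.2]
  ]
}}

```text
clock: 6.52
eef_pos: [637.2, -81.0, 222.2]
eef_rot: [-3.141, -0.002, 3.137]
wrist_force: [-10.6, -2.0, 6.1]
finger_gap: 16.1
finger_force: 25.0
```

```bash
python3 - <<'E'
from h import *
st()
E
```

```text
6.53 [637.2 -81.  222.2] [-1.800e+02 -1.000e-01  1.798e+02] F [-10.6  -2.    6.1] M [-0.33  2.01 -0.12] gap 16.1 25.002100467681885
```

Request:
{"op": "arm_command", "data": {
  "steps": [
    [0.45, 0, 0, 0, 0],
    [0.45, 0, 0, 0, 0],
    [0.45, 0, 0, -50, 0],
    [0.45, 0, 0, -110, 0],
    [0.45, 0, 0, -120, 0],
    [0.45, 0, 0, -120, 0]
  ]
}}

```text
clock: 7.28
eef_pos: [638.2, -80.4, 341.3]
eef_rot: [3.142, 0.0, 3.138]
wrist_force: [-0.2, -0.5, -1.1]
finger_gap: 42.3
finger_force: 0.0
```

```bash
python3 - <<'E'
from h import *
st();w=imaging.camera("wrist")
save("f.png",cv2.resize(w["img"][20:260,96:416],(800,600),interpolation=2))
E
```

```text
7.28 [638.2 -80.4 341.3] [180.    0.  179.8] F [-0.2 -0.5 -1.1] M [ 0.02 -0.18 -0.  ] gap 42.3 0.0
```

View pics/f.png

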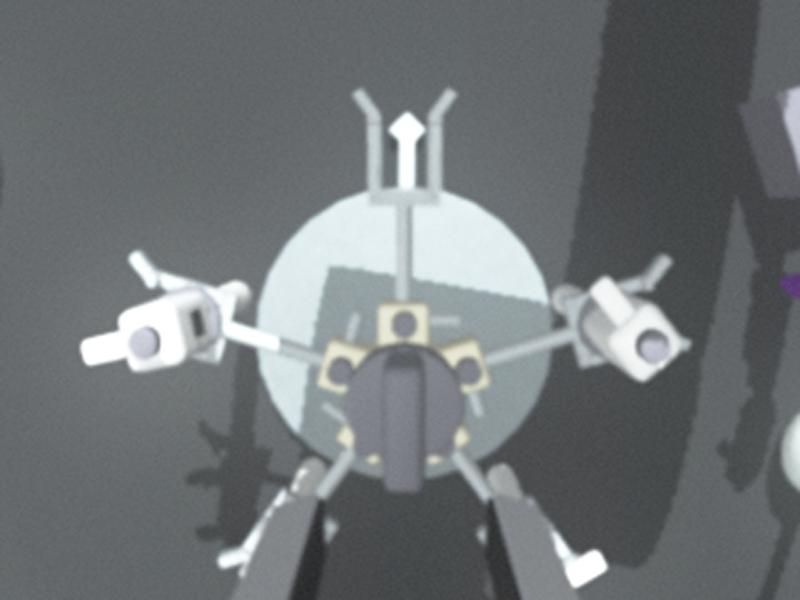

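```bash
python3 - <<'E'
from h import *
w=imaging.camera("wrist")
W=lambda u,v,z:watz(w,(u/2.5+96,v/2.5+20),z)
for u,v,z,n in [(407,115,12,"ptr tip"),(406.5,180,12,"ptr root"),(404,333,16,"disc c"),(405.3,95,155,"tips"),(405,155,155,"prongs"),(404.5,197,155,"fork root"),(404.5,188,155,"fork closed end"),(404,420,236,"bar"),(404,490,236,"bar near"),(404,350,236,"bar far"),(404,290,155,"rod")]:
    print(n,W(u,v,z).round(1))
a=imaging.camera("top");b=imaging.camera("side")
for c,n in((a,"t"),(b,"s")):
  for d in find_in(c,"pipette")[:6]: print(n,round(d["p"],2),np.round(d["rect"],1))
E
```

```text
ptr tip [491.  -78.2  12. ]
ptr root [534.2 -78.6  12. ]
disc c [634.7 -80.5  16. ]
tips [501.7 -79.5 155. ]
prongs [530.  -79.7 155. ]
fork root [549.6 -80.  155. ]
fork closed end [545.4 -80.  155. ]
bar [633.1 -80.4 236. ]
bar near [660.7 -80.4 236. ]
bar far [606.9 -80.3 236. ]
rod [592.9 -80.3 155. ]
t 0.68 [204.8 176.4  13.6  21.7]
t 0.53 [213.4 255.3  18.1  10.1]
t 0.48 [199.4 205.   16.1  13.8]
s 0.65 [316.5 232.7   9.7  47.4]
s 0.64 [272.2 233.8  14.9  35.7]
s 0.62 [240.2 238.8  13.7  50.7]
```

```bash
python3 - <<'E'
from h import *
shift((493,194,340),-164)
E
```

```text
shift [146.  273.9   0.3] turn -16.2
```

Request:
{"op": "arm_command", "data": {
  "steps": [
    [0.7, 146, 274, 0, -16],
    [0.7, 146, 274, 0, -16],
    [0.7, 146, 274, 0, -16],
    [0.7, 146, 274, 0, -16],
    [0.7, 146, 274, 0, -16],
    [0.7, 146, 274, 0, -16],
    [0.7, 146, 274, 0, -16]
  ]
}}

```text
clock: 8.45
eef_pos: [493.2, 193.7, 341.2]
eef_rot: [-3.141, -0.0, -2.866]
wrist_force: [-0.8, 0.3, 0.7]
finger_gap: 65.9
finger_force: 0.0
```

```bash
python3 - <<'E'
from h import *
st();w=imaging.camera("wrist")
save("g.png",cv2.resize(w["img"][60:300,96:416],(800,600),interpolation=2))
E
```

```text
8.45 [493.2 193.7 341.2] [-180.    -0.  -164.2] F [-0.8  0.3  0.7] M [ 0.1  -0.11  0.  ] gap 65.9 0.0
```

View pics/g.png

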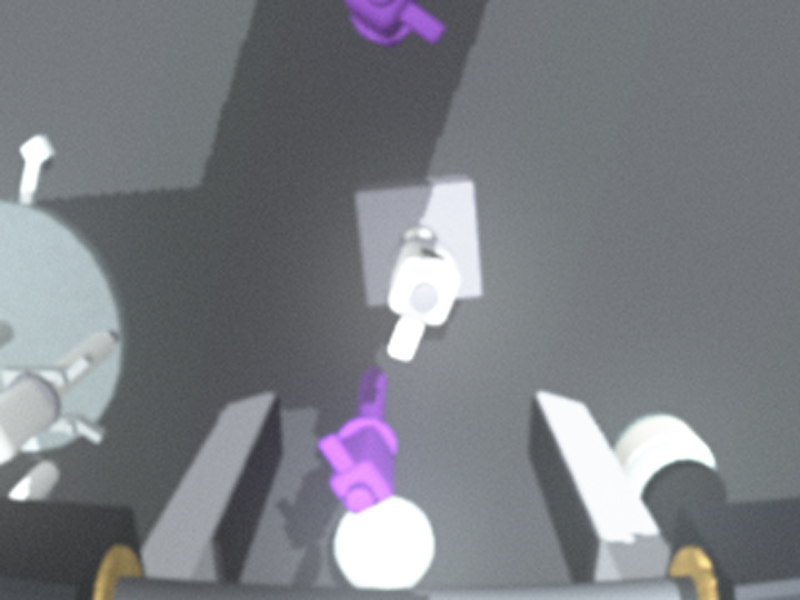

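```bash
python3 - <<'E'
from h import *
w=imaging.camera("wrist")
W=lambda u,v,z:watz(w,(u/2.5+96,v/2.5+60),z)
c=[W(u,v,60) for u,v in[(356,195),(472,178),(483,295),(368,306)]]
print("dock",np.mean(c,0).round(1),[np.linalg.norm(c[i]-c[i-1]).round(0) for i in range(4)])
b=W(424,296,198);r=W(401,353,186);m=W(406,318,186);print("button",b.round(1),"rest",r.round(1),np.degrees(np.arctan2(*(r-b)[1::-1])),np.linalg.norm((r-b)[:2]), np.degrees(np.arctan2(*(r-m)[1::-1])))
print("body top mid",W(423,292,188).round(1),"hole",W(418,237,60).round(1))
shift((np.mean(c,0)[0],np.mean(c,0)[1],172),None)
E
```

```text
dock [488.2 201.3  60. ] [np.float64(69.0), np.float64(70.0), np.float64(72.0), np.float64(71.0)]
button [487. 200. 198.] rest [517.7 198.5 186. ] -2.7118799464761083 30.689642496536756 8.020712790245303
body top mid [487.7 200.  188. ] hole [484.4 199.1  60. ]
shift [  2.9   9.5 169.1] turn None
```

Request:
{"op": "arm_command", "data": {
  "steps": [
    [0.7, 3.4, 8.3, 60, 7],
    [0.7, 3.4, 8.3, 110, 14],
    [0.7, 3.4, 8.3, 150, 14],
    [0.7, 3.4, 8.3, 178, 14],
    [0.5, 3.4, 8.3, 178, 14],
    [0, 3.4, 8.3, 178, 14],
    [0, 3.4, 8.3, 178, 14],
    [0, 3.4, 8.3, 178, 14],
    [0, 3.4, 8.3, 178, 14]
  ],
  "force": 20
}}

```text
clock: 9.68
eef_pos: [487.8, 201.1, 164.1]
eef_rot: [3.141, 0.001, -3.11]
wrist_force: [0.2, -0.7, 4.6]
finger_gap: 27.2
finger_force: 18.8
```

```bash
python3 - <<'E'
from h import *
st();w=imaging.camera("wrist")
save("i.png",cv2.resize(w["img"],(800,600),interpolation=2))
E
```

```text
9.68 [487.8 201.1 164.1] [ 1.800e+02  1.000e-01 -1.782e+02] F [ 0.2 -0.7  4.6] M [-0.08 -0.07  0.01] gap 27.2 18.825616466347128
```

View pics/i.png

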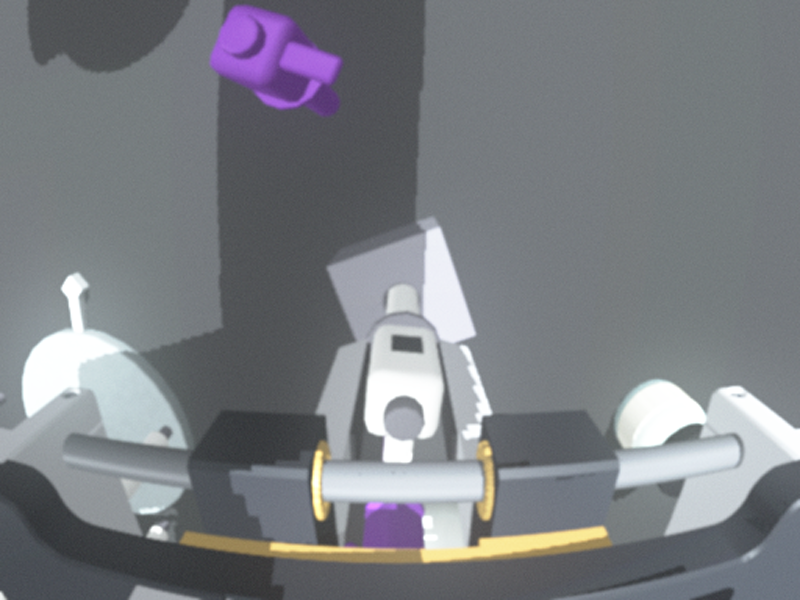

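Request:
{"op": "arm_command", "data": {
  "steps": [
    [0, 0, 0, -20, 0],
    [0, 0, 0, -60, 0],
    [0, 0, 0, -106, 0],
    [0, 5, -35, -106, 0],
    [0, 10, -75, -106, 0],
    [0, 15, -120, -106, 1.8],
    [0, 20, -165, -106, 1.8],
    [0, 25, -210, -106, 1.8],
    [0, 30, -250, -106, 1.8],
    [0, 31.6, -280, -106, 1.8],
    [0, 31.6, -280, -106, 1.8],
    [0, 31.6, -280, -106, 1.8]
  ]
}}

```text
clock: 11.22
eef_pos: [464.7, -79.2, 269.3]
eef_rot: [3.141, -0.0, -3.142]
wrist_force: [-0.2, 0.7, -0.8]
finger_gap: 27.2
finger_force: 19.0
```

```bash
python3 - <<'E'
from h import *
st();shift((465,-80,204),180)
w=imaging.camera("wrist");a=imaging.camera("top");b=imaging.camera("side")
c=b["img"][110:230,160:330]
save("j.png",np.vstack([cv2.resize(w["img"],(400,300)),cv2.resize(c,(400,282),interpolation=2)]))
E
```

```text
11.22 [464.7 -79.2 269.3] [ 180.   -0. -180.] F [-0.2  0.7 -0.8] M [ 0.11 -0.14 -0.07] gap 27.2 18.979102873709053
shift [-0.3 -0.8 65.3] turn 0.0
```

View pics/j.png

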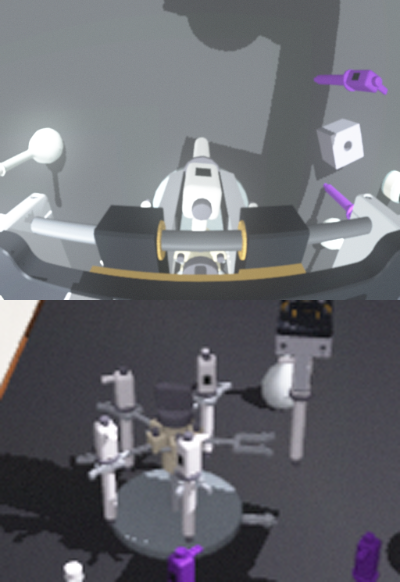

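Request:
{"op": "arm_command", "data": {
  "steps": [
    [0, 0, -0.5, 30, 0],
    [0, 0, -0.5, 60, 0],
    [0, 0, -0.5, 65, 0],
    [0, 0, -0.5, 65, 0],
    [0, -8, -0.5, 65, 0],
    [0, -16, -0.5, 65, 0],
    [0, -24, -0.5, 65, 0],
    [0, -32, -0.5, 65, 0],
    [0, -38, -0.5, 65, 0],
    [0, -44, -0.5, 65, 0],
    [0, -48, -0.5, 65, 0],
    [0, -48, -0.5, 65, 0]
  ]
}}

```text
clock: 12.88
eef_pos: [512.9, -80.3, 204.4]
eef_rot: [3.142, -0.0, 3.142]
wrist_force: [-0.7, 0.6, -2.1]
finger_gap: 27.0
finger_force: 19.0
```

```bash
python3 - <<'E'
from h import *
st()
E
```

```text
12.88 [512.9 -80.3 204.4] [180.  -0. 180.] F [-0.7  0.6 -2.1] M [-0.   -0.15 -0.02] gap 27.0 18.979006740264595
```

Request:
{"op": "arm_command", "data": {
  "steps": [
    [0, -3, 0.5, 0, 0],
    [0, -6, 0.5, 0, 0],
    [0, -9, 0.5, 0, 0],
    [0, -12, 0.5, 0, 0],
    [0, -15, 0.5, 0, 0],
    [0, -15, 0.5, 0, 0]
  ]
}}

```text
clock: 13.62
eef_pos: [527.9, -79.7, 204.4]
eef_rot: [3.142, -0.0, 3.142]
wrist_force: [0.6, 1.1, -1.5]
finger_gap: 26.9
finger_force: 19.0
```

```bash
python3 - <<'E'
from h import *
st()
E
```

```text
13.62 [527.9 -79.7 204.4] [180.  -0. 180.] F [ 0.6  1.1 -1.5] M [ 0.02 -0.11 -0.03] gap 26.9 18.978941375389695
```

Now feel for the closed end, 1 mm per row.

Request:
{"op": "arm_command", "data": {
  "steps": [
    [0, -2, 0, 0, 0],
    [0, -4, 0, 0, 0],
    [0, -6, 0, 0, 0],
    [0, -6, 0, 0, 0]
  ]
}}

```text
clock: 14.12
eef_pos: [533.8, -79.7, 204.4]
eef_rot: [3.142, -0.0, -3.142]
wrist_force: [1.3, 1.5, -1.7]
finger_gap: 26.9
finger_force: 19.0
```

Request:
{"op": "arm_command", "data": {
  "steps": [
    [0, -1, 0, 0, 0],
    [0, -2, 0, 0, 0],
    [0, -2, 0, 0, 0]
  ]
}}

```text
clock: 14.5
eef_pos: [535.8, -79.8, 204.4]
eef_rot: [3.142, -0.0, 3.142]
wrist_force: [-0.8, 0.0, -1.1]
finger_gap: 27.6
finger_force: 19.0
```

Request:
{"op": "arm_command", "data": {
  "steps": [
    [0, -1, 0, 0, 0],
    [0, -1, 0, 0, 0]
  ]
}}

```text
clock: 14.75
eef_pos: [536.7, -79.7, 204.4]
eef_rot: [3.142, -0.0, 3.142]
wrist_force: [-0.6, 0.8, -1.5]
finger_gap: 26.8
finger_force: 19.0
```

```bash
python3 - <<'E'
from h import *
st()
E
```

```text
14.75 [536.7 -79.7 204.4] [180.  -0. 180.] F [-0.6  0.8 -1.5] M [0.05 0.14 0.07] gap 26.8 18.97856241557747
```

Request:
{"op": "arm_command", "data": {
  "steps": [
    [0, -1, 0, 0, 0],
    [0, -1, 0, 0, 0]
  ]
}}

```text
clock: 15.0
eef_pos: [537.4, -79.7, 204.3]
eef_rot: [3.141, -0.001, 3.142]
wrist_force: [-4.1, -0.1, 0.1]
finger_gap: 26.4
finger_force: 20.0
```

```bash
python3 - <<'E'
from h import *
st()
E
```

```text
15.0 [537.4 -79.7 204.3] [ 1.8e+02 -1.0e-01  1.8e+02] F [-4.1 -0.1  0.1] M [0.   1.08 0.  ] gap 26.4 19.999476671218872
```

Request:
{"op": "arm_command", "data": {
  "steps": [
    [0, 2.7, 0, 0, 0],
    [0, 2.7, 0, 2, 0],
    [0, 2.7, 0, 4, 0],
    [0, 2.7, 0, 6, 0],
    [0, 2.7, 0, 7, 0],
    [0, 2.7, 0, 8, 0],
    [0, 2.7, 0, 8, 0]
  ]
}}

```text
clock: 15.88
eef_pos: [535.0, -79.7, 196.4]
eef_rot: [3.142, -0.0, 3.142]
wrist_force: [-0.5, 0.6, -1.2]
finger_gap: 25.9
finger_force: 20.0
```

```bash
python3 - <<'E'
from h import *
st()
E
```

```text
15.88 [535.  -79.7 196.4] [180.  -0. 180.] F [-0.5  0.6 -1.2] M [ 0.12 -0.16  0.03] gap 25.9 19.999290704727173
```

Request:
{"op": "arm_command", "data": {
  "steps": [
    [0, 0, 0, 1, 0],
    [0, 0, 0, 2, 0],
    [0, 0, 0, 2, 0]
  ]
}}

```text
clock: 16.25
eef_pos: [535.0, -79.8, 194.4]
eef_rot: [3.142, -0.0, 3.142]
wrist_force: [-0.2, 0.3, -0.5]
finger_gap: 25.7
finger_force: 20.0
```

Request:
{"op": "arm_command", "data": {
  "steps": [
    [0, 0, 0, 1, 0],
    [0, 0, 0, 1, 0]
  ]
}}

```text
clock: 16.5
eef_pos: [535.0, -79.7, 193.4]
eef_rot: [3.142, -0.0, 3.142]
wrist_force: [-0.4, -0.8, -0.8]
finger_gap: 25.9
finger_force: 20.0
```

Request:
{"op": "arm_command", "data": {
  "steps": [
    [0, 0, 0, 1, 0],
    [0, 0, 0, 1, 0]
  ]
}}

```text
clock: 16.75
eef_pos: [535.0, -79.8, 192.4]
eef_rot: [3.142, -0.0, 3.142]
wrist_force: [0.6, -0.2, -1.0]
finger_gap: 26.0
finger_force: 20.0
```

Request:
{"op": "arm_command", "data": {
  "steps": [
    [0, 0, 0, 1, 0],
    [0, 0, 0, 1, 0]
  ]
}}

```text
clock: 17.0
eef_pos: [535.0, -79.8, 191.4]
eef_rot: [3.142, -0.0, 3.141]
wrist_force: [0.1, 0.1, -1.5]
finger_gap: 25.8
finger_force: 20.0
```

Request:
{"op": "arm_command", "data": {
  "steps": [
    [0, 0, 0, 0.7, 0],
    [0, 0, 0, 0.7, 0]
  ]
}}

```text
clock: 17.25
eef_pos: [535.0, -79.8, 190.7]
eef_rot: [3.142, -0.0, 3.142]
wrist_force: [-0.2, 0.6, -1.2]
finger_gap: 25.8
finger_force: 20.0
```

Request:
{"op": "arm_command", "data": {
  "steps": [
    [0, 0, 0, 1, 0],
    [0, 0, 0, 1, 0]
  ]
}}

```text
clock: 17.5
eef_pos: [535.0, -79.8, 189.7]
eef_rot: [3.142, -0.0, 3.142]
wrist_force: [0.7, 0.2, -0.1]
finger_gap: 26.0
finger_force: 20.0
```

Request:
{"op": "arm_command", "data": {
  "steps": [
    [0, 0, 0, 0.7, 0],
    [0, 0, 0, 0.7, 0]
  ]
}}

```text
clock: 17.75
eef_pos: [535.0, -79.8, 189.0]
eef_rot: [3.142, -0.0, 3.142]
wrist_force: [0.4, -0.0, -0.7]
finger_gap: 26.1
finger_force: 20.0
```

Request:
{"op": "arm_command", "data": {
  "steps": [
    [0, 0, 0, 1, 0],
    [0, 0, 0, 1, 0]
  ]
}}

```text
clock: 18.0
eef_pos: [535.0, -79.8, 188.0]
eef_rot: [3.142, -0.0, 3.142]
wrist_force: [0.3, 0.0, -1.1]
finger_gap: 26.0
finger_force: 20.0
```

Request:
{"op": "arm_command", "data": {
  "steps": [
    [0, 0, 0, 0.7, 0],
    [0, 0, 0, 0.7, 0]
  ]
}}

```text
clock: 18.25
eef_pos: [535.0, -79.8, 187.3]
eef_rot: [3.142, -0.0, 3.142]
wrist_force: [0.2, -0.4, -1.6]
finger_gap: 25.7
finger_force: 20.0
```

Request:
{"op": "arm_command", "data": {
  "steps": [
    [0, 0, 0, 1, 0],
    [0, 0, 0, 1, 0]
  ]
}}

```text
clock: 18.5
eef_pos: [535.0, -79.8, 186.3]
eef_rot: [3.142, -0.0, 3.142]
wrist_force: [1.0, -1.1, -1.3]
finger_gap: 25.8
finger_force: 20.0
```

Request:
{"op": "arm_command", "data": {
  "steps": [
    [0, 0, 0, 0.7, 0],
    [0, 0, 0, 0.7, 0]
  ]
}}

```text
clock: 18.75
eef_pos: [535.1, -79.7, 185.6]
eef_rot: [3.142, -0.0, 3.142]
wrist_force: [0.7, -0.2, -0.4]
finger_gap: 25.8
finger_force: 20.0
```

Request:
{"op": "arm_command", "data": {
  "steps": [
    [0, 0, 0, 0.8, 0],
    [0, 0, 0, 0.8, 0]
  ]
}}

```text
clock: 19.0
eef_pos: [535.0, -79.7, 184.8]
eef_rot: [3.142, -0.0, 3.142]
wrist_force: [-0.7, -0.5, -0.4]
finger_gap: 25.7
finger_force: 20.0
```

Request:
{"op": "arm_command", "data": {
  "steps": [
    [0, 0, 0, 0.7, 0],
    [0, 0, 0, 0.7, 0]
  ]
}}

```text
clock: 19.25
eef_pos: [535.1, -79.8, 184.2]
eef_rot: [-3.142, 0.0, 3.142]
wrist_force: [0.6, 0.3, -0.9]
finger_gap: 25.7
finger_force: 20.0
```

```bash
python3 - <<'E'
from h import *
for i in range(1): st()
E
```

```text
19.25 [535.1 -79.8 184.2] [-180.    0.  180.] F [ 0.6  0.3 -0.9] M [ 0.12 -0.11  0.02] gap 25.7 19.999407827854156
```

Request:
{"op": "arm_command", "data": {
  "steps": [
    [0, 0, 0, 0.7, 0],
    [0, 0, 0, 0.7, 0]
  ]
}}

```text
clock: 19.5
eef_pos: [535.1, -79.8, 183.8]
eef_rot: [-3.141, 0.0, 3.142]
wrist_force: [-2.6, 0.2, 3.7]
finger_gap: 26.2
finger_force: 20.0
```

Request:
{"op": "arm_command", "data": {
  "steps": [
    [0, 0, 0, 0.7, 0],
    [0, 0, 0, 0.7, 0]
  ]
}}

```text
clock: 19.75
eef_pos: [535.1, -79.8, 183.4]
eef_rot: [-3.141, 0.001, 3.142]
wrist_force: [-3.3, 0.1, 8.1]
finger_gap: 25.8
finger_force: 20.0
```

Request:
{"op": "arm_command", "data": {
  "steps": [
    [0, 0, 0, -0.8, 0],
    [0, 0, 0, -0.8, 0]
  ]
}}

```text
clock: 20.0
eef_pos: [535.1, -79.8, 183.7]
eef_rot: [-3.142, 0.0, 3.142]
wrist_force: [-2.1, 0.6, 4.7]
finger_gap: 25.9
finger_force: 20.0
```

Request:
{"op": "arm_command", "data": {
  "steps": [
    [0.35, 0, 0, -0.8, 0],
    [0.5, 0, 0, -0.8, 0],
    [0.55, 0, 0, -0.8, 0],
    [0.55, 0, 0, -0.8, 0],
    [0.55, 0, 0, -0.8, 0]
  ]
}}

```text
clock: 20.62
eef_pos: [535.0, -79.8, 184.3]
eef_rot: [3.142, -0.0, 3.141]
wrist_force: [-0.1, 0.1, -0.5]
finger_gap: 51.7
finger_force: 0.0
```

Request:
{"op": "arm_command", "data": {
  "steps": [
    [0.55, 0, 0, -15, 0],
    [0.55, 0, 0, -40, 0],
    [0.55, 0, 0, -80, 0],
    [0.55, 0, 0, -130, 0],
    [0.55, 60, 0, -160, 0],
    [0.55, 60, 0, -160, 0]
  ]
}}

```text
clock: 21.38
eef_pos: [473.7, -79.8, 348.2]
eef_rot: [-3.14, 0.006, 3.141]
wrist_force: [0.2, -1.0, 0.4]
finger_gap: 51.8
finger_force: 0.0
```

```bash
python3 - <<'E'
from h import *
st();w=imaging.camera("wrist");b=imaging.camera("side")
save("k.png",np.vstack([cv2.resize(w["img"],(400,300)),cv2.resize(b["img"][90:230,160:346],(400,300),interpolation=2)]))
E
```

```text
21.38 [473.7 -79.8 348.2] [-179.9    0.3  180. ] F [ 0.2 -1.   0.4] M [ 0.04 -0.14 -0.04] gap 51.8 0.0
```

View pics/k.png

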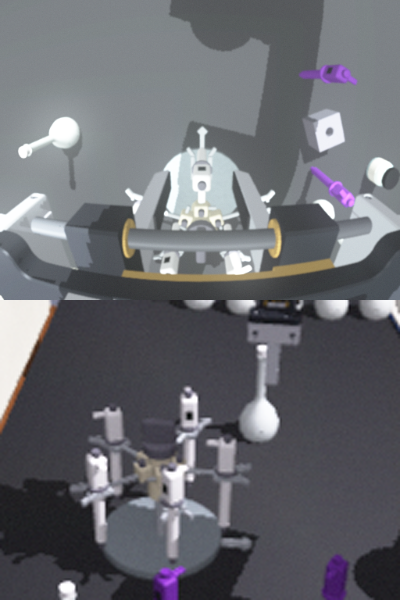

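The wrist picture (top) shows the pipette hanging upright at (202,175), in line with the pointer at (202,135). In the side view it hangs at (226,480) in the fifth hook. The flasks and jar stand where they were, and the gripper is clear.

```bash
python3 -c "
from h import *
print(job.sign_off())"
```

```text
the job is handed in; nothing more can be done
None
```

The pipette hangs upright on the empty hook, with its collar on the prongs inside the lips. The hook stands within about half a degree of the pointer. The strongest push I read while fitting it was about 9 N, the flasks and jar look undisturbed, and the job was handed in at about 21 s.

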